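# Wedge the rocking lamp base

## Robot

A 6-joint arm with a two-finger parallel gripper is mounted at the origin on the work surface. World frame = base frame: x ahead of the robot, y to its left, z up, the work surface at z = 0. Lengths are in mm, angles in rad, forces in N, time in s.
With the tool pointing down it reaches from about 300 to 775 mm from the base axis. Payload 14.6 kg.
Tool frame: the origin (TCP) lies at the very end of the fingers, on their centre line; the grasp point (between the pads) lies 19 mm behind it; y points along the fingers, z is the direction in which the jaws open and shut, and the axes are right-handed (so a half turn about y gives the same grasp; the last joint's range is limited). The gripper opens to 94 mm and grips with 3 to 60 N. Pads are 16 mm wide; open, the fingers measure 119 mm over their backs; the gripper's body (75 mm by 177 mm) begins 78 mm behind the grasp point.
Start: joints at [1.239, 0.3, 1.521, -0, 1.321, -0.067], TCP at [143.942, 530.82, 205.446] pointing down, gripper open.
Joint ranges: [-3.03, 3.03], [-0.79, 2.21], [0.23, 2.52], [-1.04, 4.18], [0, 3.07], [-2.55, 2.55]. Speed limits (rad/s): [2.22, 2.22, 2.57, 3.14, 3.14, 3.14].

## Interface

Orientations are given as [roll, pitch, yaw] about the fixed x, y, z axes, in that order (R = Rz(yaw) Ry(pitch) Rx(roll)).
In Python, from cell import monitor, optics, manip gives the robot as it stands.
- The arm moves only by the shell command python3 -m creep 'ROWS' [FORCE]. ROWS is JSON, a list of rows, each an object of numbers: "tx", "ty", "tz": the shift along the tool's x, y, z scaled (see below); "turn": the turn about the tool's y scaled (see below); "fingers": the finger opening in mm, from 0 to 94. In form: [{"tx": .., "ty": .., "tz": .., "turn": .., "fingers": ..}, ...]. A call has 1 to 20 rows; each row is the pose to reach, as a shift and turn from the pose measured when the call began, along the tool's axes at that moment, turning the shorter way round; what a row does not reach only later rows make up. The controller multiplies each number of a shift by 200 mm and each number of a turn by pi rad. A row lasts 1/10 s, in which the tool goes at most 50 mm and 8.59 degrees, less where a joint would pass 70% of its speed; a pose out of reach is approached as far as the arm can. A call with a number of a shift or a turn outside -1 to 1 is refused whole. A call with a gripper value outside its range is refused whole. The fingers move at their own pace and stop on an object; FORCE is the grip in N (left out, the last holds). Time passes only in rows, so rows that repeat a pose let the fingers close. It gives the time, the measured TCP pose, the force and the opening at its end, in the units of the state.
- monitor.read_state(): the state, without advancing time (a new reading comes with each control period).
- optics.camera(name): name is "scene" or "top"; returns a dict with "frame" (384x512x3 uint8, red, green, blue), "range_z" (384x512 float32, mm along the optical axis (not along the pixel's ray), 0 where there is no reading), "fx", "fy", "cx", "cy" (pixels), "R" (3x3) and "t" (3): a world point X has camera coordinates R X + t. Camera axes: x right, y down, z forward; pixel columns grow to the right and rows downward; lengths in mm; the calibration is good to about 2 mm. A picture is of the moment at which its call begins.
- manip.sign_off(): hands the job in, once; it reports no verdict.
The state is a dict: "clock": time; "joints": joint angles; "qd": joint speeds; "effort": joint torques, N m; "eef_pos": TCP position; "eef_rot": TCP orientation; "wrist_force": force on the tool from outside, world axes, zero at the start; "moment": the same for the moment, N m; "finger_gap": finger opening in mm.
Only numpy, scipy, OpenCV 4.12 (cv2) and the standard library are available. Lean on these libraries where they do the work, as an engineer would, in place of code of your own. Each camera call takes 0.05 s, during which the arm holds its last target.

## Task

This walnut lamp base rocks because one foot is too short: first press down on the corner above that foot to feel it tip, and let it come back. Then push the wooden wedge along the bench, thin end first, under the short foot until it is snug and the base no longer rocks, without lifting the wedge, shoving the base out of place or disturbing the things around. Press down on the same corner again to prove it stays level, and finish while holding that press.

Things in the scene. Friction and masses are not known exactly. Their poses are not given: they have to be found in the camera images.
- lamp_base: loose dark walnut block 160 mm (x) by 200 (y) by 40 thick, about 1.8 kg, on four square feet 24 mm wide, 28 high, centred 62 mm (x) and 82 (y) from its middle; flat top 68 mm above the bench. A copper pipe stub on a flange 48 mm wide rises to 126 mm above the bench at its -x, -y corner. The +x, +y foot is short. Origin: middle of the base, level with the long feet's soles; z up
- corner_top (a point): point on the lamp base's flat top straight above the short foot's centre (68 mm above the bench when level): where to press. Left alone the base stands level; pressed here with about 4 to 7 N it tips until the short foot meets the bench, and comes back level when released. Wedged too far, it is lifted out of level
- short_foot (a point): point at bench level below the middle of the short foot's outer face (on the base's +y side); the wedge comes in here along the base's -y. The foot ends 7 to 12 mm above the bench, how much is not given; this point, fixed to the base, does not show it
- wedge: loose pale wooden wedge, 90 g, 100 mm long (x), 60 wide (y), lying flat; its upper face rises evenly from 4 mm thick at the thin end (+x) to 24 mm at the thick end (-x). It starts with the thin end 25 to 65 mm outside the short foot, pointing roughly at it. Origin: centre of its underside
- wedge_tip (a point): middle of the wedge's thin end, at its underside
- wedge_back (a point): middle of the wedge's thick end face (flat, upright, 60 mm wide, 24 mm high), 12 mm up: where to push
- jar: amber glass jar with a steel lid, 60 mm across, 75 mm high, a bystander; origin at the middle of its underside
- coupling: short copper tube standing on end, 36 mm across, 45 mm high, a bystander; origin at the middle of its underside
- brass_knob: stepped brass knob, 44 mm across, 36 mm high, a bystander; origin at the middle of its underside
There are look-alikes about, which are no part of the job. Of the things that look like the wedge, take the one that is nearest to the robot's base at the start.

How it is judged:
By the outcome, as a careful person would: the job done as asked, in the order asked, and still so for the second after the job is handed in, while the arm keeps its last pose, push and grip.
It also fails if it takes over 67 s, if anything falls off the work surface, if the arm or the gripper's body presses on something with over 40 N, if the wrist force passes 120 N, or if a joint passes its speed limit or range.

## Working session

There is one attempt and no reset: what is moved stays moved. The work goes in short steps, Python scripts to look and compute and a shell command to move; the robot and the scene stay as the last step left them, time stands still between calls to the robot, and variables do not carry over. Pictures are saved under pics/ and viewed, and the job is handed in when it is done.

```bash
mkdir -p pics; ls; python3 - <<'E'
from cell import monitor, optics
import cv2,numpy as np
s=monitor.read_state()
for k,v in s.items(): print(k,np.round(v,3))
for n in("scene","top"):
    c=optics.camera(n); np.savez(f"{n}0.npz",**c)
    cv2.imwrite(f"pics/{n}0.png",cv2.resize(c["frame"][:,:,::-1],(800,600),interpolation=cv2.INTER_CUBIC))
    print(n,c["fx"],c["fy"],c["cx"],c["cy"],np.round(c["R"],3).tolist(),np.round(c["t"],1))
E
```

```text
pics
clock 0.0
joints [ 1.239  0.3    1.522 -0.     1.321 -0.067]
qd [0.002 0.001 0.002 0.    0.001 0.   ]
effort [ 0.0000e+00 -5.3180e+01 -3.5273e+01  7.1000e-02  2.4000e-02 -0.0000e+00]
eef_pos [143.875 530.562 204.871]
eef_rot [-1.572  0.    -0.265]
wrist_force [-0.386  0.183  0.229]
moment [ 0.015 -0.005  0.02 ]
finger_gap 93.953
scene 463.2884590178978 463.2884590178978 256.9109483187605 194.20471008999013 [[-0.408, 0.913, -0.009], [0.733, 0.322, -0.599], [-0.544, -0.251, -0.801]] [ 286.4 -349.3 1203. ]
top 348.5116054251676 348.5116054251676 254.0260141486557 192.2237693424724 [[0.018, -0.999, 0.03], [-0.992, -0.021, -0.126], [0.126, -0.027, -0.992]] [-77.5 606.5 636.6]
```

View pics/scene0.png

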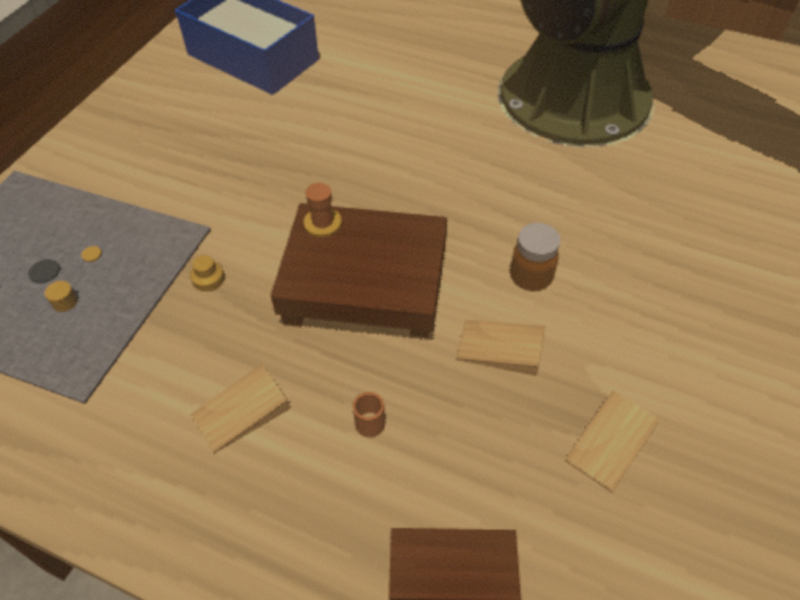

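View pics/top0.png

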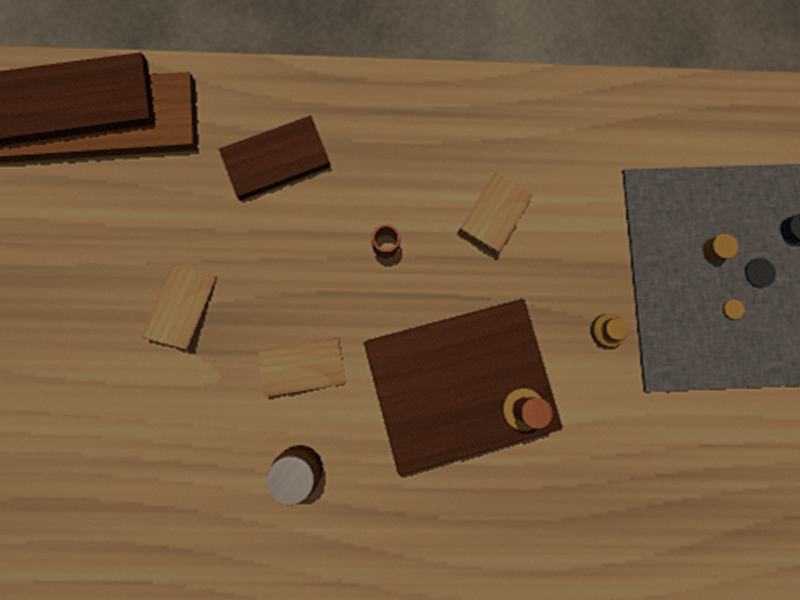

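The top view shows the base, with its pipe at the lower right (530,410) and the short foot's corner at (365,342). The nearest wedge is at (302,367), the jar at (293,478), the coupling at (386,240) and the knob at (610,330). Next I'll measure them from the depth.

```bash
cat > h.py <<'E'
import numpy as np,cv2
def cloud(c):
    z=c["range_z"].astype(float); v,u=np.mgrid[:z.shape[0],:z.shape[1]]
    P=np.stack([(u-c["cx"])/c["fx"]*z,(v-c["cy"])/c["fy"]*z,z],-1)
    W=(P-c["t"])@c["R"]; W[z<=0]=np.nan
    return W
def pix2w(c,u,v,h):
    d=np.array([(u-c["cx"])/c["fx"],(v-c["cy"])/c["fy"],1])@c["R"]; o=-c["t"]@c["R"]
    return o+d*(h-o[2])/d[2]
def proj(c,X):
    p=c["R"]@np.array(X)+c["t"]; return np.array([p[0]/p[2]*c["fx"]+c["cx"],p[1]/p[2]*c["fy"]+c["cy"]])
E
python3 - <<'E'
from h import *
for n in("top","scene"):
    c=dict(np.load(n+"0.npz")); W=cloud(c); H=W[...,2]
    r=(np.abs(H)<3); print(n,"bench z",np.nanmedian(H[r]))
    def rect(m,name):
        nn,l,st,ce=cv2.connectedComponentsWithStats(m.astype(np.uint8))
        for i in range(1,nn):
            if st[i,4]>80:
                p=W[l==i]; rr=cv2.minAreaRect(p[:,:2].astype(np.float32))
                print(name,st[i,4],"px",ce[i].round(),"c",np.round(rr[0],1),"sz",np.round(rr[1],1),"ang",round(rr[2],1),"h",np.round(np.nanpercentile(p[:,2],[5,50,95]),1))
    ok=(W[...,0]>250)&(W[...,0]<800)&(np.abs(W[...,1])<350)
    rect(ok&(H>4)&(H<30),"low"); rect(ok&(H>60)&(H<72),"top"); rect(ok&(H>30),"hi")
# crops
c=dict(np.load("top0.npz"));f=c["frame"][:,:,::-1]
cv2.imwrite("pics/crop1.png",cv2.resize(f[180:320,150:290],None,fx=4.2,fy=4.2,interpolation=cv2.INTER_CUBIC))
E
```

```text
top bench z 0.3358429346944291
low 1226 px [172. 109.] c [794.1  96.4] sz [ 59.9 130.5] ang 22.3 h [ 8.8 18.3 20.4]
low 1317 px [317. 137.] c [ 732.8 -196.6] sz [ 60.  101.1] ang 58.9 h [ 5.5 14.8 23.5]
low 1597 px [115. 197.] c [598.2 210.6] sz [61.1 99.9] ang 75.3 h [ 5.7 14.6 23.4]
low 211 px [386. 211.] c [ 578.9 -335.1] sz [41.4 27.6] ang 1.4 h [ 7.2 17.6 25.3]
low 1569 px [192. 234.] c [525.2  52.2] sz [ 60.  100.4] ang 10.0 h [ 5.5 14.9 23.5]
top 8889 px [293. 246.] c [ 506.4 -144.2] sz [160.2 200.2] ang 16.1 h [66.3 68.2 70.1]
hi 143 px [247. 153.] c [685.3 -50.9] sz [34.6 34.5] ang 65.7 h [31.8 44.1 46.7]
hi 9531 px [296. 247.] c [ 506.4 -144.2] sz [160.2 200.2] ang 16.1 h [66.4 68.3 74.5]
hi 144 px [393. 211.] c [ 578.2 -339.3] sz [21.3 25.7] ang 89.9 h [31.9 36.  38.2]
hi 968 px [188. 305.] c [399.8  49.8] sz [55.8 54.9] ang 87.6 h [42.9 74.8 76.8]
scene bench z -1.6299151360256054
low 230 px [133. 177.] c [ 582.6 -332.8] sz [28.1 42.5] ang 78.8 h [ 5.8 15.  28.3]
low 228 px [339. 179.] c [416.9  57.1] sz [25.6 58.4] ang 9.1 h [ 5.2 17.2 28.1]
low 1320 px [323. 221.] c [52
[... 269 characters left out ...]
 25.4] ang 33.0 h [ 4.9 17.4 29.8]
low 131 px [236. 273.] c [697.1 -42.9] sz [14.3 34.1] ang 29.8 h [ 5.3 17.6 28.4]
low 1737 px [301. 352.] c [771.9  99.8] sz [141.   56.1] ang 90.0 h [13.9 16.  18.1]
top 6160 px [232. 167.] c [ 508.1 -141.7] sz [163.5 200.5] ang 15.8 h [63.2 65.4 67.7]
top 144 px [341. 159.] c [408.1  50.6] sz [52.4 35.3] ang 66.5 h [61.3 68.8 71.9]
hi 7602 px [230. 169.] c [ 508.5 -141.3] sz [164.1 200.9] ang 15.6 h [42.  65.3 77.8]
hi 860 px [343. 160.] c [402.4  53.9] sz [58.1 54.9] ang 49.0 h [34.4 70.  74.3]
hi 99 px [129. 169.] c [ 580.7 -339. ] sz [24.4 25.7] ang 69.4 h [30.6 32.8 35.2]
hi 220 px [235. 261.] c [687.9 -47.7] sz [34.5 35.1] ang 76.2 h [31.6 40.4 44.2]
```

View pics/crop1.png

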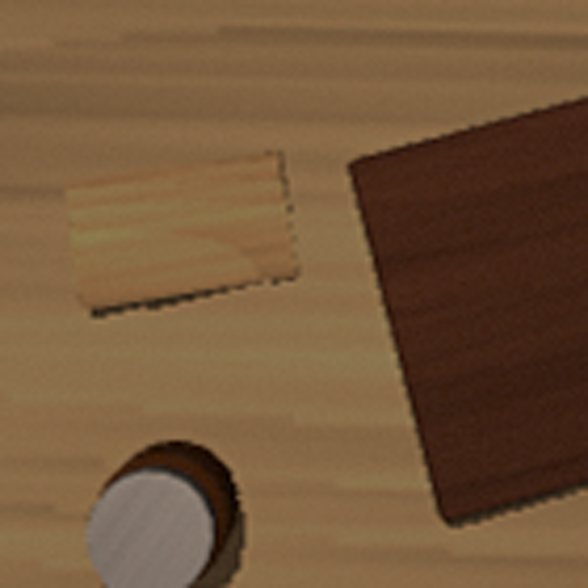

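```bash
cat > go.py <<'E'
import sys,numpy as np
from scipy.spatial.transform import Rotation as Ro
from cell import monitor
x,y,z,yaw=map(float,sys.argv[1:5])
s=monitor.read_state(); R=Ro.from_euler('xyz',s["eef_rot"]).as_matrix()
d=R.T@(np.array([x,y,z])-s["eef_pos"]); a=(np.degrees(s["eef_rot"][2])-yaw+180)%360-180
print("t",round(float(s["clock"]),2),"pos",np.round(s["eef_pos"],1),"yaw",round(np.degrees(s["eef_rot"][2]),1),"F",np.round(s["wrist_force"],2),"shift mm",np.round(d,1),"rows",np.round(d/200,4),"turn",round(a/180,4))
E
python3 -m creep '[{"tx":0.9,"tz":-0.75,"turn":0.327,"fingers":0},{"tx":0.9,"tz":-0.75,"turn":0.327,"fingers":0},{"tx":0.9,"tz":-0.75,"turn":0.327,"fingers":0},{"tx":0.9,"tz":-0.75,"turn":0.327,"fingers":0},{"tx":0.9,"tz":-0.75,"turn":0.327,"fingers":0},{"tx":0.9,"tz":-0.75,"turn":0.327,"fingers":0},{"tx":0.9,"tz":-0.75,"turn":0.327,"fingers":0},{"tx":0.9,"tz":-0.75,"turn":0.327,"fingers":0}]'
python3 go.py 544 -47.6 140 -73.9
```

```text
t 0.1 pos [143.9 530.6 205. ] yaw -15.2 F [1.19 0.06 0.4 ] shift mm [ 537.5   65.4 -453.3] rows [ 2.6875  0.3269 -2.2665] turn 0.3263$[0]: bad value
```

```bash

python3 -m creep '[{"tx":0.9,"ty":0,"tz":-0.75,"turn":0.327,"fingers":0},{"tx":0.9,"ty":0,"tz":-0.75,"turn":0.327,"fingers":0},{"tx":0.9,"ty":0,"tz":-0.75,"turn":0.327,"fingers":0},{"tx":0.9,"ty":0,"tz":-0.75,"turn":0.327,"fingers":0},{"tx":0.9,"ty":0,"tz":-0.75,"turn":0.327,"fingers":0},{"tx":0.9,"ty":0,"tz":-0.75,"turn":0.327,"fingers":0},{"tx":0.9,"ty":0,"tz":-0.75,"turn":0.327,"fingers":0},{"tx":0.9,"ty":0,"tz":-0.75,"turn":0.327,"fingers":0}]'
python3 go.py 544 -47.6 140 -73.9
```

```text
clock: 0.9
eef_pos: [278.4, 338.5, 205.0]
eef_rot: [-1.572, -0.001, -1.295]
wrist_force: [0.4, 0.1, 0.2]
finger_gap: 33.5
t 0.9 pos [278.4 338.5 205. ] yaw -74.2 F [0.41 0.12 0.16] shift mm [443.8  65.3 150.3] rows [2.2188 0.3265 0.7516] turn -0.0016
```

```bash

python3 -m creep '[{"tx":1,"ty":0,"tz":0.4,"turn":0,"fingers":0},{"tx":1,"ty":0,"tz":0.4,"turn":0,"fingers":0},{"tx":1,"ty":0,"tz":0.4,"turn":0,"fingers":0},{"tx":1,"ty":0,"tz":0.4,"turn":0,"fingers":0},{"tx":1,"ty":0,"tz":0.4,"turn":0,"fingers":0}]'
python3 -m creep '[{"tx":1,"ty":0,"tz":0.3,"turn":0,"fingers":0},{"tx":1,"ty":0,"tz":0.3,"turn":0,"fingers":0},{"tx":1,"ty":0,"tz":0.3,"turn":0,"fingers":0},{"tx":1,"ty":0,"tz":0.3,"turn":0,"fingers":0},{"tx":1,"ty":0,"tz":0.3,"turn":0,"fingers":0}]'
python3 go.py 544 -47.6 90 -73.9
```

```text
clock: 1.4
eef_pos: [411.6, 165.0, 204.9]
eef_rot: [-1.572, -0.001, -1.293]
wrist_force: [0.4, 0.8, -0.2]
finger_gap: 0.4
clock: 1.9
eef_pos: [525.5, -14.2, 204.4]
eef_rot: [-1.573, -0.002, -1.291]
wrist_force: [-0.8, 1.1, 0.4]
finger_gap: 0.3
t 1.9 pos [525.5 -14.2 204.4] yaw -74.0 F [-0.77  1.07  0.35] shift mm [ 37.  114.5   8.8] rows [0.1851 0.5724 0.0439] turn -0.0005
```

```bash

python3 -m creep '[{"tx":0.185,"ty":0.3,"tz":0.044,"turn":0,"fingers":0},{"tx":0.185,"ty":0.575,"tz":0.044,"turn":0,"fingers":0},{"tx":0.185,"ty":0.575,"tz":0.044,"turn":0,"fingers":0},{"tx":0.185,"ty":0.575,"tz":0.044,"turn":0,"fingers":0},{"tx":0.185,"ty":0.575,"tz":0.044,"turn":0,"fingers":0}]'
python3 go.py 544 -47.6 70 -73.9
python3 - <<'E'
from h import *; from cell import optics
for n in("scene","top"):
    c=optics.camera(n); np.savez(f"{n}1.npz",**c)
    p=proj(c,[544,-47.6,68]); print(n,p, proj(c,[544,-47.6,90]))
    u,v=p.astype(int); f=c["frame"][max(0,v-80):v+80,max(0,u-100):u+100,::-1]
    cv2.imwrite(f"pics/{n}1.png",cv2.resize(f,None,fx=3.5,fy=3.5,interpolation=cv2.INTER_CUBIC))
E
```

```text
clock: 2.4
eef_pos: [544.3, -46.9, 90.4]
eef_rot: [-1.572, -0.002, -1.289]
wrist_force: [0.1, 0.7, 0.2]
finger_gap: 0.1
t 2.4 pos [544.3 -46.9  90.4] yaw -73.8 F [0.09 0.68 0.22] shift mm [ 0.5 20.4 -0.4] rows [ 0.0027  0.1018 -0.002 ] turn 0.0003
scene [267.88071372 190.72596676] [268.00647605 183.44468133]
top [244.07103023 224.60572785] [244.08807558 224.18665361]
```

View pics/scene1.png

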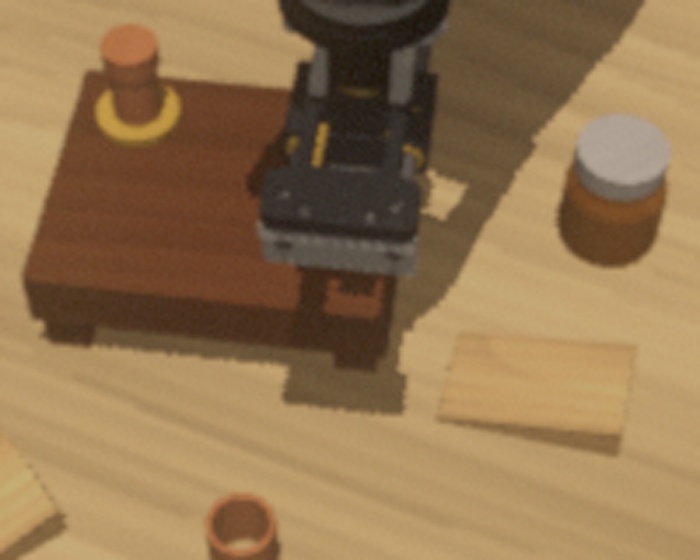

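The fingertips hang just above the corner over the short foot, in crop pixels around (345,285). I'll go down slowly while watching the force.

```bash

python3 -m creep '[{"tx":0,"ty":0.05,"tz":0,"turn":0,"fingers":0},{"tx":0,"ty":0.1,"tz":0,"turn":0,"fingers":0},{"tx":0,"ty":0.1,"tz":0,"turn":0,"fingers":0},{"tx":0,"ty":0.1,"tz":0,"turn":0,"fingers":0}]'
for i in 1 ; do python3 -m creep '[{"tx":0,"ty":0.01,"tz":0,"turn":0,"fingers":0},{"tx":0,"ty":0.01,"tz":0,"turn":0,"fingers":0}]'
python3 -m creep '[{"tx":0,"ty":0.01,"tz":0,"turn":0,"fingers":0},{"tx":0,"ty":0.01,"tz":0,"turn":0,"fingers":0}]'
python3 -m creep '[{"tx":0,"ty":0.01,"tz":0,"turn":0,"fingers":0},{"tx":0,"ty":0.01,"tz":0,"turn":0,"fingers":0}]'; done
```

```text
clock: 2.9
eef_pos: [544.8, -47.0, 71.3]
eef_rot: [-1.571, -0.002, -1.289]
wrist_force: [-0.8, 0.3, 0.0]
finger_gap: 0.6
clock: 3.1
eef_pos: [544.7, -47.1, 69.2]
eef_rot: [-1.571, -0.002, -1.289]
wrist_force: [-0.9, 0.9, 0.0]
finger_gap: 0.5
clock: 3.3
eef_pos: [545.1, -47.0, 67.5]
eef_rot: [-1.57, -0.003, -1.289]
wrist_force: [0.9, 0.8, 3.9]
finger_gap: 0.4
clock: 3.5
eef_pos: [545.5, -46.9, 65.8]
eef_rot: [-1.568, -0.003, -1.289]
wrist_force: [2.3, 2.3, 5.4]
finger_gap: 0.6
```

```bash

python3 -m creep '[{"tx":0,"ty":0.01,"tz":0,"turn":0,"fingers":0},{"tx":0,"ty":0.01,"tz":0,"turn":0,"fingers":0}]'
python3 -m creep '[{"tx":0,"ty":0.01,"tz":0,"turn":0,"fingers":0},{"tx":0,"ty":0.01,"tz":0,"turn":0,"fingers":0}]'
```

```text
clock: 3.7
eef_pos: [546.1, -46.6, 64.2]
eef_rot: [-1.567, -0.003, -1.289]
wrist_force: [0.5, 4.1, 5.9]
finger_gap: 0.5
clock: 3.9
eef_pos: [546.6, -46.3, 62.6]
eef_rot: [-1.566, -0.003, -1.289]
wrist_force: [0.8, 3.1, 5.5]
finger_gap: 0.6
```

```bash

python3 -m creep '[{"tx":0,"ty":0.01,"tz":0,"turn":0,"fingers":0},{"tx":0,"ty":0.01,"tz":0,"turn":0,"fingers":0}]'
python3 - <<'E'
from h import *; from cell import optics
c=optics.camera("scene"); np.savez("scene2.npz",**c)
cv2.imwrite("pics/scene2.png",cv2.resize(c["frame"][110:270,168:368,::-1],None,fx=3.5,fy=3.5,interpolation=cv2.INTER_CUBIC))
E
```

```text
clock: 4.1
eef_pos: [547.0, -46.0, 61.9]
eef_rot: [-1.564, -0.003, -1.289]
wrist_force: [-3.9, 3.6, 14.3]
finger_gap: 0.8
```

```bash

python3 -m creep '[{"tx":0,"ty":-0.01,"tz":0,"turn":0,"fingers":0},{"tx":0,"ty":-0.02,"tz":0,"turn":0,"fingers":0},{"tx":0,"ty":-0.03,"tz":0,"turn":0,"fingers":0},{"tx":0,"ty":-0.04,"tz":0,"turn":0,"fingers":0},{"tx":0,"ty":-0.1,"tz":0,"turn":0,"fingers":0},{"tx":0,"ty":-0.2,"tz":0,"turn":0,"fingers":0},{"tx":0,"ty":-0.35,"tz":0,"turn":0,"fingers":30},{"tx":0,"ty":-0.35,"tz":0,"turn":0,"fingers":30}]'
python3 go.py 515 135 120 -80
```

```text
clock: 4.95
eef_pos: [548.2, -46.1, 136.2]
eef_rot: [-1.559, -0.006, -1.289]
wrist_force: [0.7, 0.0, 0.1]
finger_gap: 13.1
t 4.95 pos [548.2 -46.1 136.2] yaw -73.9 F [0.65 0.04 0.1 ] shift mm [-183.3   15.4   18.3] rows [-0.9163  0.0768  0.0917] turn 0.0342
```

View pics/scene2.png

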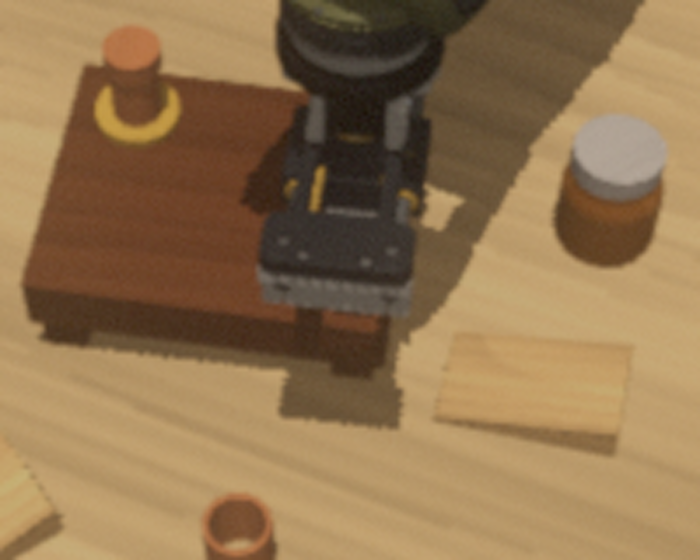

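```bash

python3 -m creep '[{"tx":-0.92,"ty":0.05,"tz":0.07,"turn":0.034,"fingers":30},{"tx":-0.92,"ty":0.05,"tz":0.07,"turn":0.034,"fingers":30},{"tx":-0.92,"ty":0.05,"tz":0.07,"turn":0.034,"fingers":30},{"tx":-0.92,"ty":0.05,"tz":0.07,"turn":0.034,"fingers":30},{"tx":-0.92,"ty":0.05,"tz":0.07,"turn":0.034,"fingers":30}]'
python3 go.py 511 134 7 -80
python3 - <<'E'
from h import *; from cell import optics
c=optics.camera("top"); np.savez("top3.npz",**c)
cv2.imwrite("pics/top3.png",cv2.resize(c["frame"][150:330,90:330,::-1],None,fx=3.3,fy=3.3,interpolation=cv2.INTER_CUBIC))
W=cloud(c);H=W[...,2]
ok=(H>66)&(H<72)&(W[...,0]>380)&(W[...,0]<640)&(W[...,1]<-20)&(W[...,1]>-290)
p=W[ok]; print(cv2.minAreaRect(p[:,:2].astype(np.float32)))
A=np.c_[p[:,:2],np.ones(len(p))]; print(np.linalg.lstsq(A,p[:,2],rcond=None)[0])
E
```

```text
clock: 5.45
eef_pos: [509.5, 137.8, 125.2]
eef_rot: [-1.559, -0.004, -1.392]
wrist_force: [-0.1, -0.4, -0.3]
finger_gap: 29.9
t 5.45 pos [509.5 137.8 125.2] yaw -79.7 F [-0.11 -0.38 -0.35] shift mm [  3.5 118.2  -0.6] rows [ 0.0177  0.5908 -0.0029] turn 0.0014
((506.50897216796875, -143.8297119140625), (159.58975219726562, 199.54083251953125), 16.033329010009766)
[6.06185289e-04 7.26135860e-05 6.80163734e+01]
```

View pics/top3.png

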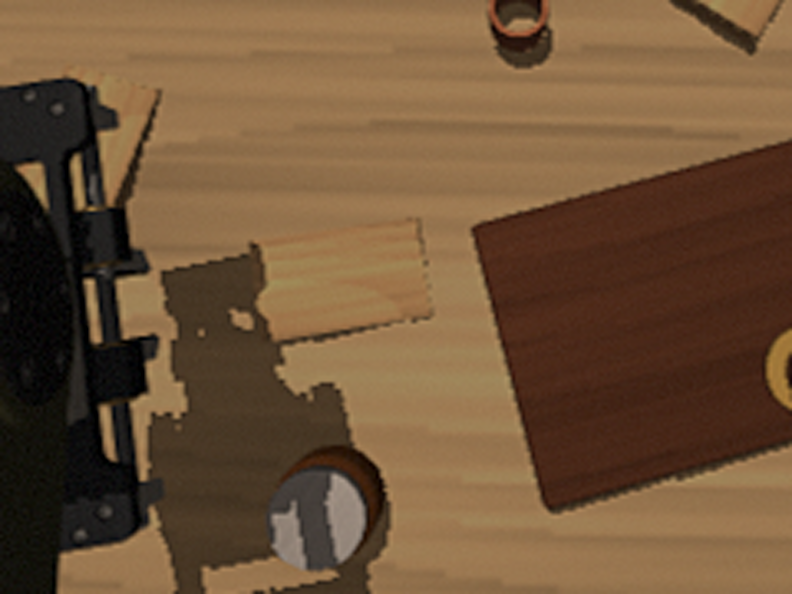

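The base is back level and hasn't moved. The fingers are behind the wedge's thick end, with nothing beneath them. Going down.

```bash

python3 -m creep '[{"tx":0.018,"ty":0.25,"tz":0,"turn":0,"fingers":30},{"tx":0.018,"ty":0.5,"tz":0,"turn":0,"fingers":30},{"tx":0.018,"ty":0.585,"tz":0,"turn":0,"fingers":30},{"tx":0.018,"ty":0.585,"tz":0,"turn":0,"fingers":30},{"tx":0.018,"ty":0.585,"tz":0,"turn":0,"fingers":30}]'
python3 go.py 515.1 109.3 7 -80
```

```text
clock: 6.0
eef_pos: [512.8, 131.5, 9.0]
eef_rot: [-1.558, -0.004, -1.394]
wrist_force: [-0.2, -0.5, 1.2]
finger_gap: 30.0
t 6.0 pos [512.8 131.5   9. ] yaw -79.8 F [-0.21 -0.54  1.19] shift mm [22.2  2.1 -1.7] rows [ 0.1111  0.0105 -0.0083] turn 0.0008
```

```bash

python3 -m creep '[{"tx":0.05,"ty":0,"tz":0,"turn":0,"fingers":30},{"tx":0.09,"ty":0,"tz":-0.005,"turn":0,"fingers":30},{"tx":0.11,"ty":0,"tz":-0.008,"turn":0,"fingers":30},{"tx":0.13,"ty":0,"tz":-0.012,"turn":-0.004,"fingers":30},{"tx":0.155,"ty":0,"tz":-0.016,"turn":-0.01,"fingers":30},{"tx":0.18,"ty":0,"tz":-0.02,"turn":-0.016,"fingers":30},{"tx":0.205,"ty":0,"tz":-0.025,"turn":-0.022,"fingers":30},{"tx":0.23,"ty":0,"tz":-0.03,"turn":-0.028,"fingers":30},{"tx":0.26,"ty":0,"tz":-0.035,"turn":-0.032,"fingers":30},{"tx":0.26,"ty":0,"tz":-0.035,"turn":-0.032,"fingers":30}]'
python3 go.py 515.3 52.3 8 -73.9
python3 - <<'E'
from h import *; from cell import optics
c=optics.camera("top"); np.savez("top4.npz",**c)
cv2.imwrite("pics/top4.png",cv2.resize(c["frame"][150:330,90:330,::-1],None,fx=3.3,fy=3.3,interpolation=cv2.INTER_CUBIC))
c=optics.camera("scene"); np.savez("scene4.npz",**c)
cv2.imwrite("pics/scene4.png",cv2.resize(c["frame"][110:270,168:368,::-1],None,fx=3.8,fy=3.8,interpolation=cv2.INTER_CUBIC))
E
```

```text
clock: 7.0
eef_pos: [515.1, 78.4, 9.1]
eef_rot: [-1.559, -0.006, -1.293]
wrist_force: [-0.3, 0.2, -0.2]
finger_gap: 30.2
t 7.0 pos [515.1  78.4   9.1] yaw -74.1 F [-0.27  0.17 -0.2 ] shift mm [25.1  1.2 -6.9] rows [ 0.1256  0.0061 -0.0346] turn -0.001
```

View pics/top4.png

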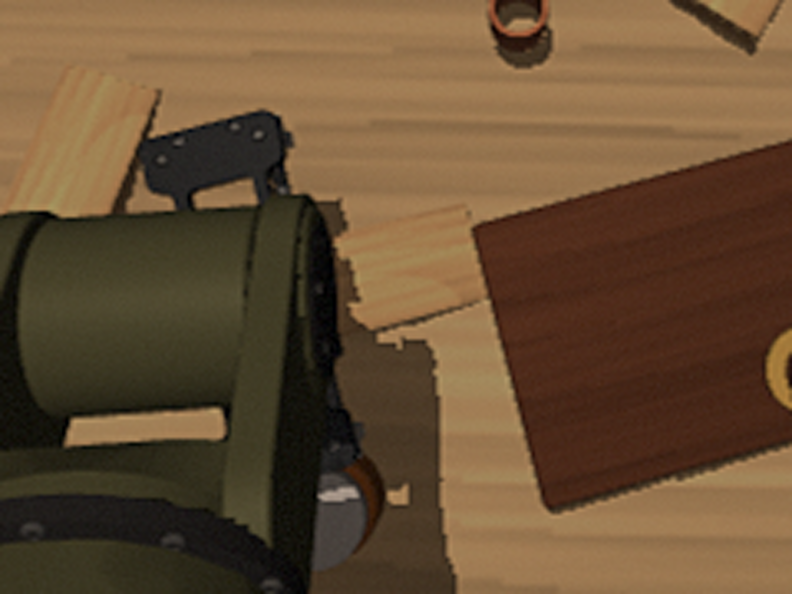

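View pics/scene4.png

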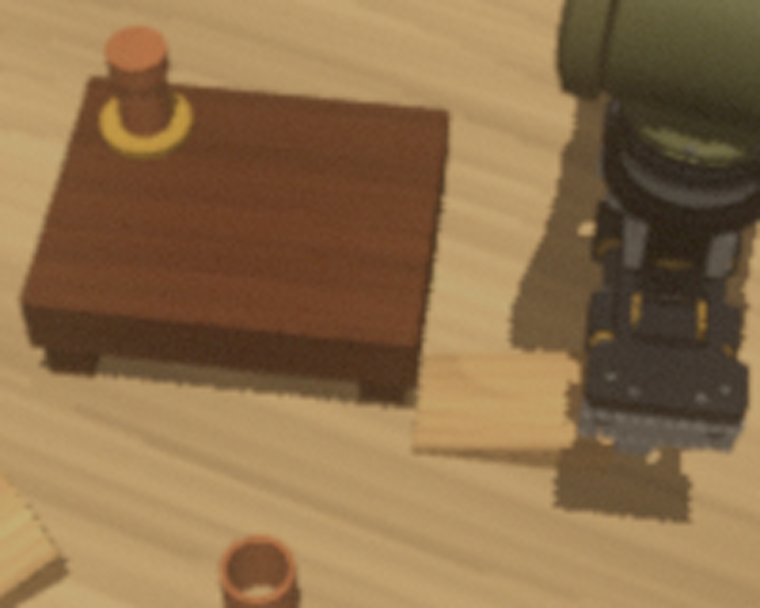

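```bash
python3 - <<'E'
from h import *
c=dict(np.load("top4.npz")); W=cloud(c);H=W[...,2]
th=np.radians(16.1); C=np.array([506.5,-143.9]); R=np.array([[np.cos(th),np.sin(th)],[-np.sin(th),np.cos(th)]])
for (u,v,h) in [(468,205,4),(490,297,4),(340,238,22),(372,331,22)]:
    print((u,v),R@(pix2w(c,u/3.3+90,v/3.3+150,h)[:2]-C))
ok=(H>4)&(H<20)&(W[...,0]>480)&(W[...,0]<570)&(W[...,1]<85)&(W[...,1]>-50)
p=W[ok]; b=(p[:,:2]-C)@R.T; print(b.min(0),b.max(0),len(p)); print(cv2.minAreaRect(p[:,:2].astype(np.float32)))
for y in range(104,160,10):
    m=abs(b[:,1]-y)<4; print(y,b[m,0].min(),b[m,0].max(),np.median(p[m,2]))
E
```

```text
(468, 205) [95.55019094 98.96423167]
(490, 297) [ 37.97493259 100.19545441]
(340, 238) [ 94.81332515 176.94481677]
(372, 331) [ 36.98760508 171.89200672]
[ 30.20552542 100.55294709] [114.86814924 185.66338939] 1161
((537.2113647460938, 11.88174819946289), (75.15625762939453, 86.44986724853516), 7.9510498046875)
104 38.75861762470383 95.7499262992895 5.834609983216297
114 38.58518783348625 98.19448555649683 7.15949880382891
124 38.74938602102792 98.29865728086358 9.175870790711251
134 38.9296482810214 98.17418765916575 11.321151652113414
144 38.75342424472981 98.08641467757654 13.082459279404716
154 38.91765684328187 98.09155436486583 15.100875483474837
```

Measured in the base frame, the wedge is aligned and its tip is about 5 mm from the foot. It spans x 39..98 and so covers the foot at 50..74. I'll push it straight in and then slow down.

```bash

python3 -m creep '[{"tx":0.02,"ty":0,"tz":0,"turn":0,"fingers":30},{"tx":0.04,"ty":0,"tz":0,"turn":0,"fingers":30},{"tx":0.06,"ty":0,"tz":0,"turn":0,"fingers":30},{"tx":0.07,"ty":0,"tz":0,"turn":0,"fingers":30},{"tx":0.07,"ty":0,"tz":0,"turn":0,"fingers":30}]'
for i in 1 2; do python3 go.py 515.3 52.3 8 -73.9; done
python3 -m creep '[{"tx":0.008,"ty":0,"tz":0,"turn":0,"fingers":30},{"tx":0.008,"ty":0,"tz":0,"turn":0,"fingers":30}]'
python3 go.py 515.3 52.3 8 -73.9
```

```text
clock: 7.6
eef_pos: [519.0, 65.1, 9.2]
eef_rot: [-1.559, -0.006, -1.294]
wrist_force: [-1.1, 0.6, -0.4]
finger_gap: 30.2
t 7.6 pos [519.   65.1   9.2] yaw -74.1 F [-1.05  0.61 -0.43] shift mm [11.3  1.2 -7. ] rows [ 0.0566  0.0059 -0.0352] turn -0.0014
t 7.6 pos [519.   65.1   9.2] yaw -74.1 F [-1.05  0.61 -0.43] shift mm [11.3  1.2 -7. ] rows [ 0.0566  0.0059 -0.0352] turn -0.0014
clock: 7.8
eef_pos: [519.5, 63.5, 9.2]
eef_rot: [-1.559, -0.006, -1.294]
wrist_force: [0.3, 0.3, -0.4]
finger_gap: 29.9
t 7.8 pos [519.5  63.5   9.2] yaw -74.1 F [ 0.31  0.34 -0.36] shift mm [ 9.6  1.2 -7.1] rows [ 0.0481  0.006  -0.0353] turn -0.0014
```

```bash

python3 -m creep '[{"tx":0.008,"ty":0,"tz":0,"turn":0,"fingers":30},{"tx":0.008,"ty":0,"tz":0,"turn":0,"fingers":30},{"tx":0.008,"ty":0,"tz":0,"turn":0,"fingers":30}]'
python3 -m creep '[{"tx":0.008,"ty":0,"tz":0,"turn":0,"fingers":30},{"tx":0.008,"ty":0,"tz":0,"turn":0,"fingers":30},{"tx":0.008,"ty":0,"tz":0,"turn":0,"fingers":30}]'
```

```text
clock: 8.1
eef_pos: [519.9, 61.9, 9.3]
eef_rot: [-1.558, -0.006, -1.294]
wrist_force: [-0.9, 0.0, -0.8]
finger_gap: 30.1
clock: 8.4
eef_pos: [520.3, 60.3, 9.3]
eef_rot: [-1.559, -0.006, -1.294]
wrist_force: [-0.6, 0.3, -0.9]
finger_gap: 29.9
```

```bash

python3 -m creep '[{"tx":0.005,"ty":0,"tz":0,"turn":0,"fingers":30},{"tx":0.005,"ty":0,"tz":0,"turn":0,"fingers":30},{"tx":0.005,"ty":0,"tz":0,"turn":0,"fingers":30}]'
```

```text
clock: 8.7
eef_pos: [520.7, 59.3, 9.3]
eef_rot: [-1.558, -0.006, -1.294]
wrist_force: [0.8, 1.0, -0.3]
finger_gap: 29.9
```

```bash

python3 -m creep '[{"tx":0.005,"ty":0,"tz":0,"turn":0,"fingers":30},{"tx":0.005,"ty":0,"tz":0,"turn":0,"fingers":30},{"tx":0.005,"ty":0,"tz":0,"turn":0,"fingers":30}]'
```

```text
clock: 9.0
eef_pos: [521.0, 58.3, 9.3]
eef_rot: [-1.558, -0.006, -1.294]
wrist_force: [-0.1, -0.2, -0.6]
finger_gap: 29.7
```

```bash

python3 -m creep '[{"tx":0.005,"ty":0,"tz":0,"turn":0,"fingers":30},{"tx":0.005,"ty":0,"tz":0,"turn":0,"fingers":30},{"tx":0.005,"ty":0,"tz":0,"turn":0,"fingers":30}]'
```

```text
clock: 9.3
eef_pos: [521.2, 57.3, 9.3]
eef_rot: [-1.558, -0.006, -1.294]
wrist_force: [-0.2, 0.0, 0.6]
finger_gap: 30.1
```

```bash

python3 -m creep '[{"tx":0.005,"ty":0,"tz":0,"turn":0,"fingers":30},{"tx":0.005,"ty":0,"tz":0,"turn":0,"fingers":30},{"tx":0.005,"ty":0,"tz":0,"turn":0,"fingers":30}]'
```

```text
clock: 9.6
eef_pos: [521.5, 56.3, 9.3]
eef_rot: [-1.558, -0.006, -1.294]
wrist_force: [-1.2, 0.8, 0.0]
finger_gap: 30.0
```

```bash

python3 -m creep '[{"tx":0.005,"ty":0,"tz":0,"turn":0,"fingers":30},{"tx":0.005,"ty":0,"tz":0,"turn":0,"fingers":30},{"tx":0.005,"ty":0,"tz":0,"turn":0,"fingers":30}]'
```

```text
clock: 9.9
eef_pos: [521.7, 55.6, 9.3]
eef_rot: [-1.559, -0.006, -1.294]
wrist_force: [-1.4, 4.7, 2.2]
finger_gap: 30.2
```

```bash

python3 -m creep '[{"tx":0.005,"ty":0,"tz":0,"turn":0,"fingers":30},{"tx":0.005,"ty":0,"tz":0,"turn":0,"fingers":30},{"tx":0.005,"ty":0,"tz":0,"turn":0,"fingers":30}]'
```

```text
clock: 10.2
eef_pos: [521.9, 55.0, 9.3]
eef_rot: [-1.559, -0.005, -1.294]
wrist_force: [-1.2, 5.5, 0.3]
finger_gap: 29.9
```

```bash

python3 - <<'E'
from h import *; from cell import optics
c=optics.camera("top"); np.savez("top5.npz",**c)
cv2.imwrite("pics/top5.png",cv2.resize(c["frame"][150:330,90:330,::-1],None,fx=3.3,fy=3.3,interpolation=cv2.INTER_CUBIC))
W=cloud(c);H=W[...,2]
ok=(H>66)&(H<72)&(W[...,0]>380)&(W[...,0]<640)&(W[...,1]<-20)&(W[...,1]>-290)
p=W[ok]; print(cv2.minAreaRect(p[:,:2].astype(np.float32)))
A=np.c_[p[:,:2],np.ones(len(p))]; print(np.linalg.lstsq(A,p[:,2],rcond=None)[0])
th=np.radians(16.1); C=np.array([506.5,-143.9]); R=np.array([[np.cos(th),np.sin(th)],[-np.sin(th),np.cos(th)]])
b=(W[...,:2]-C)@R.T
# wedge height fit outside base
m=(b[...,1]>102)&(b[...,1]<130)&(b[...,0]>44)&(b[...,0]<92)&(H>2)&(H<24)
k=np.polyfit(b[m][:,1],H[m],1); print("slope",k,"tip y (z=4.3)",(4.3-k[0]*0-k[1])/k[0],"h at face",np.polyval(k,94),"tip s=.2:",np.mean(b[m][:,1]-(H[m]-4.34)/.2))
E
```

```text
((506.5380859375, -144.1937255859375), (159.56385803222656, 199.55776977539062), 16.000730514526367)
[4.81837391e-04 7.42667670e-04 6.81803520e+01]
slope [  0.20969704 -12.142532  ] tip y (z=4.3) 78.41089047777157 h at face 7.5689901943968465 tip s=.2: 76.78538440429767
```

The force rose from 0 to about 5 N as the wedge wedged home, and the base's pose and level hardly changed. I'll back off without dragging the wedge.

```bash

python3 -m creep '[{"tx":-0.02,"ty":0,"tz":0,"turn":0,"fingers":30},{"tx":-0.08,"ty":0,"tz":0,"turn":0,"fingers":30},{"tx":-0.15,"ty":0,"tz":0,"turn":0,"fingers":30},{"tx":-0.15,"ty":-0.2,"tz":0,"turn":0,"fingers":30},{"tx":-0.15,"ty":-0.45,"tz":0,"turn":0,"fingers":0},{"tx":-0.15,"ty":-0.6,"tz":0,"turn":0,"fingers":0},{"tx":-0.15,"ty":-0.6,"tz":0,"turn":0,"fingers":0}]'
python3 go.py 544 -47.5 120 -74
python3 - <<'E'
from h import *; from cell import optics
c=optics.camera("scene")
cv2.imwrite("pics/scene6.png",cv2.resize(c["frame"][110:270,168:368,::-1],None,fx=3.8,fy=3.8,interpolation=cv2.INTER_CUBIC))
E
```

```text
clock: 10.95
eef_pos: [513.7, 85.2, 133.4]
eef_rot: [-1.552, -0.007, -1.293]
wrist_force: [-0.7, 0.3, -1.2]
finger_gap: 9.3
t 10.95 pos [513.7  85.2 133.4] yaw -74.1 F [-0.71  0.28 -1.17] shift mm [135.9  14.2  -7.4] rows [ 0.6794  0.0708 -0.0371] turn -0.0006
```

View pics/scene6.png

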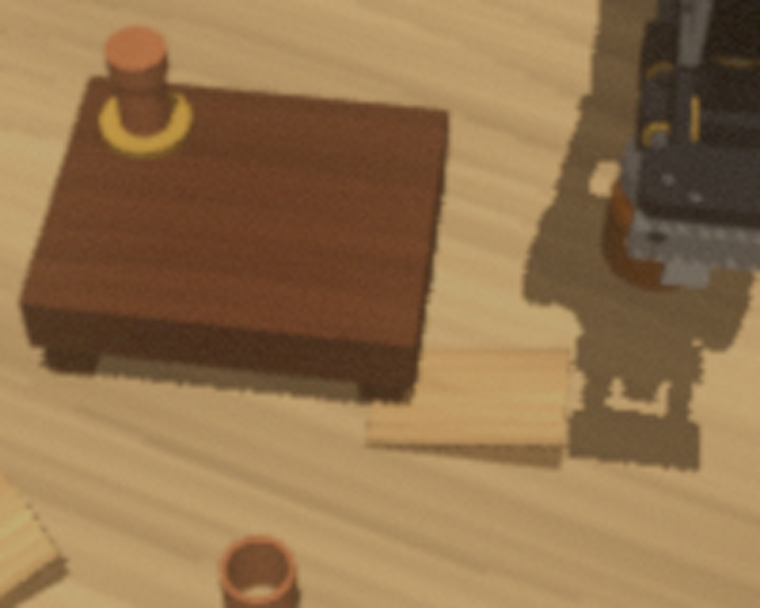

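The wedge lies flat on the bench with its thin end under the short foot at (385,400). Now the second press.

```bash

python3 -m creep '[{"tx":0.25,"ty":0,"tz":-0.037,"turn":0,"fingers":0},{"tx":0.5,"ty":0.05,"tz":-0.037,"turn":0,"fingers":0},{"tx":0.68,"ty":0.15,"tz":-0.037,"turn":0,"fingers":0},{"tx":0.68,"ty":0.25,"tz":-0.037,"turn":0,"fingers":0},{"tx":0.68,"ty":0.28,"tz":-0.037,"turn":0,"fingers":0},{"tx":0.68,"ty":0.28,"tz":-0.037,"turn":0,"fingers":0},{"tx":0.68,"ty":0.28,"tz":-0.037,"turn":0,"fingers":0}]'
python3 go.py 544 -47.5 70 -74
```

```text
clock: 11.7
eef_pos: [543.8, -47.0, 75.9]
eef_rot: [-1.555, -0.006, -1.292]
wrist_force: [0.4, 0.5, 0.2]
finger_gap: 0.7
t 11.7 pos [543.8 -47.   75.9] yaw -74.0 F [0.37 0.54 0.18] shift mm [ 0.5  5.9 -0. ] rows [ 0.0027  0.0293 -0.    ] turn -0.0002
```

```bash

python3 -m creep '[{"tx":0,"ty":0.02,"tz":0,"turn":0,"fingers":0},{"tx":0,"ty":0.03,"tz":0,"turn":0,"fingers":0},{"tx":0,"ty":0.03,"tz":0,"turn":0,"fingers":0}]'
python3 -m creep '[{"tx":0,"ty":0.005,"tz":0,"turn":0,"fingers":0},{"tx":0,"ty":0.005,"tz":0,"turn":0,"fingers":0}]'
python3 -m creep '[{"tx":0,"ty":0.005,"tz":0,"turn":0,"fingers":0},{"tx":0,"ty":0.005,"tz":0,"turn":0,"fingers":0}]'
```

```text
clock: 12.0
eef_pos: [543.8, -46.7, 69.9]
eef_rot: [-1.555, -0.006, -1.292]
wrist_force: [-0.2, -0.2, 0.2]
finger_gap: 0.6
clock: 12.2
eef_pos: [543.8, -46.6, 68.9]
eef_rot: [-1.555, -0.006, -1.292]
wrist_force: [0.3, -0.3, 0.1]
finger_gap: 0.5
clock: 12.4
eef_pos: [544.0, -46.7, 68.3]
eef_rot: [-1.554, -0.006, -1.292]
wrist_force: [-1.1, 1.5, 3.9]
finger_gap: 0.8
```

```bash

python3 -m creep '[{"tx":0,"ty":0.004,"tz":0,"turn":0,"fingers":0},{"tx":0,"ty":0.004,"tz":0,"turn":0,"fingers":0}]'
```

```text
clock: 12.6
eef_pos: [544.1, -46.7, 68.2]
eef_rot: [-1.554, -0.006, -1.292]
wrist_force: [-5.0, 1.0, 9.8]
finger_gap: 0.3
```

```bash

python3 - <<'E'
from h import *; from cell import optics,monitor
import time
s=monitor.read_state();print(s["wrist_force"].round(1) if hasattr(s["wrist_force"],'round') else s["wrist_force"])
c=optics.camera("scene")
cv2.imwrite("pics/scene7.png",cv2.resize(c["frame"][100:280,120:368,::-1],None,fx=3.2,fy=3.2,interpolation=cv2.INTER_CUBIC))
c=optics.camera("top");W=cloud(c);H=W[...,2]
cv2.imwrite("pics/top7.png",cv2.resize(c["frame"][:,:,::-1],(800,600)))
W0=cloud(dict(np.load("scene0.npz")))
for n in range(4):
    c=optics.camera("scene"); s=monitor.read_state();print(np.round(s["wrist_force"],1),np.round(s["eef_pos"],2))
W=cloud(c)
th=np.radians(16.1); C=np.array([506.5,-143.9]); R=np.array([[np.cos(th),np.sin(th)],[-np.sin(th),np.cos(th)]])
for w in(W0,W):
    b=(w[...,:2]-C)@R.T;H=w[...,2]
    m=(abs(b[...,0])<70)&(b[...,1]>-90)&(b[...,1]<10)&(H>60)&(H<69)&~((b[...,0]<-15)&(b[...,1]<-40))
    A=np.c_[b[m],np.ones(m.sum())]; print(m.sum(),np.linalg.lstsq(A,H[m],rcond=None)[0])
E
```

```text
[-5.   1.   9.8]
[-4.5  1.4  9.2] [544.04 -46.69  68.15]
[-4.8  0.7  9.4] [544.07 -46.67  68.17]
[-4.6  0.4  7.8] [544.07 -46.71  68.18]
[-4.6  1.2  9.4] [544.05 -46.67  68.2 ]
2195 [-3.15981814e-04  1.38043544e-03  6.54455737e+01]
2207 [ 1.37094183e-04 -6.28858282e-04  6.53991991e+01]
```

View pics/scene7.png

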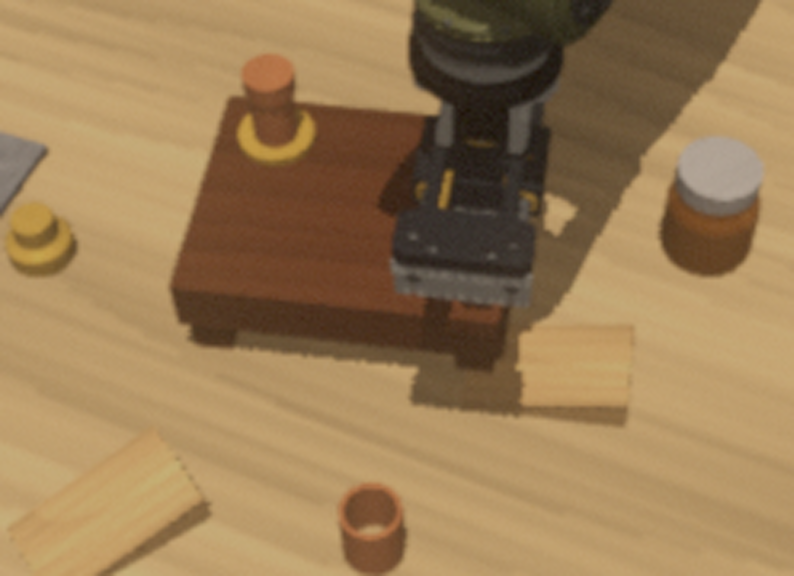

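View pics/top7.png

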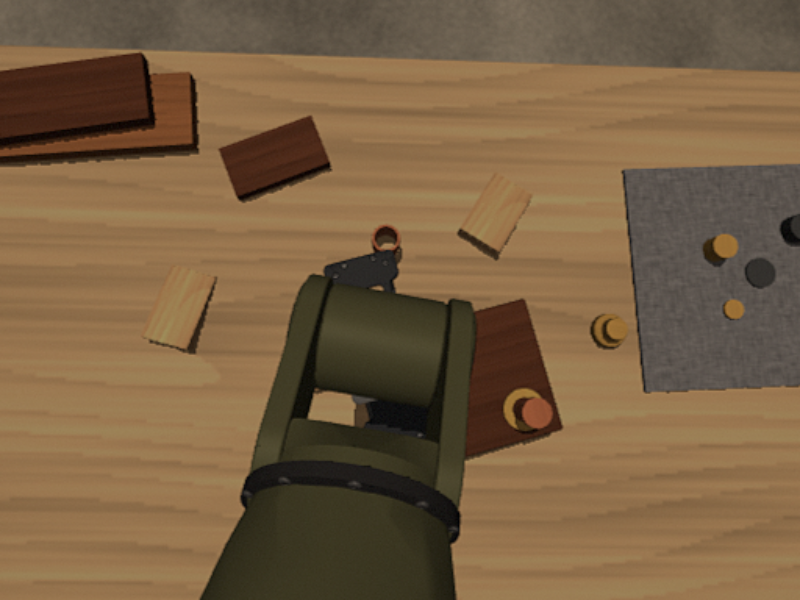

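The fingers hold about 9 N on the corner at a steady z of 68.2. The base is level, the bystanders haven't moved, and the wedge is flat under the foot. Handing in.

```bash
python3 -c "
from cell import manip,monitor
print(manip.sign_off()); s=monitor.read_state(); print(s['clock'],s['wrist_force'],s['eef_pos'])"
```

```text
the job is handed in; nothing more can be done
None
the job is handed in; nothing more can be done
```

I finished the job and handed it in at about 13 s of the 67 s allowed, still holding the second press. No verdict came back.

- **First press:** the corner tipped about 6 mm at around 5–6 N until the short foot met the bench, where the force rose to 14 N. After release, the top camera showed the base level and back in place.
- **Wedge:** I pushed the nearest wedge along the bench with both fingertips against its thick end and squared it to the foot on the way. Its thin end went in about 17 mm. I stopped when the push force rose from near zero to about 5 N. The base had moved about 0.3 mm and turned less than 0.1°, both within measuring noise.
- **Second press:** with about 9 N steady on the same corner, the fingertips held at 68.2 mm and the base did not tip. The wedge looked flat under the foot. The jar, coupling and knob looked unmoved, though in the last pictures the arm hid the jar from the top camera.

**Check discrepancies:**
- **Side load:** the final press also carried about 5 N sideways, with no visible movement.
- **Tilt check:** the scene camera's depth readings were too noisy to measure tilt closely. Its fits differ by about 2 mrad between the start and the end, so I relied on the fingertip height and the force.

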